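# Open the push-and-turn tub of cleaning tablets in its cradle

### The job

Closing time: get the machine-cleaning tablets open so that one can be taken out. The white tub stands in its metal cradle; first press the cradle's raised retaining bar down by its red tab until the catch holds it shut, so that its claw keeps the tub down in the cradle, then push the tub's blue safety cap down, twist it anticlockwise to free it and lift it off. Do not put the cap down on the food counter: finish while still holding it, level and still, over the open tub and well clear of its mouth (about 5 to 10 cm), with the bar still latched, the tub standing in the cradle and the other things left where they are.

Things in the scene. Friction and masses are not known exactly. Their poses are not given: they have to be found in the camera images.
- cradle: aluminium tub cradle screwed to the worktop: base 124 x 126 x 6 mm, 56 mm high back wall at +x, 46 mm side cheeks, open at the front (-x) where the bar closes; 70 mm black hinge block at its front left (+y), catch block at its front right. Origin: on the worktop, in the middle under the tub; z up
- bar (a joint): angle of the steel retaining bar, rad: 0 shut (level), positive raised, swings in a plane parallel to the cradle's front. Starts 0.4 to 0.75; a light spring lifts it to about 0.3 if let go unlatched. The tab needs 1 to 2 N, then 5 to 7 N at about 0.11 (15 mm above shut), where the bar snaps under a sprung ball; it then stays at 0 to 0.02; hard stop -0.015. Shut, its claw lies 2 mm over the tub's front edge
- bar_hinge (a point): the bar's hinge axis (runs along the cradle's x), 52 mm above the worktop, 54.5 mm left of and 51 mm in front of the cradle's origin
- bar_tab (a point): middle of the upper face of the red thumb tab (24 x 26 mm, press here) at the bar's free end; moves with the bar: 136 mm out from the hinge along the bar and 9 mm above the bar's centre line. Shut, it lies 81.5 mm right of and 51 mm in front of the cradle's origin, 61 mm above the worktop; nothing is below it
- tub: loose white square tub with a blue label, 84 x 84 mm, body 66 mm high, 0.55 kg, standing in the cradle with about 2 mm of play on each side; the round neck (36 mm) rises to the mouth 106 mm above its base. Origin: centre of its underside, on the cradle's plate 6 mm above the worktop; z up, same directions as the cradle
- tub_mouth (a point): centre of the tub's mouth, 106 mm above the tub's base; z up. The neck locks the cap: a sprung disc (3.5 N) holds the cap up behind ridges; pushed down 4.5 mm or more (8 N; bottoms at 7.5 mm, 11 N) and kept down it turns anticlockwise from above, free between 45 and 80 degrees (best 60); let up there it rises 3.5 mm above its locked height and lifts off. Clockwise it is stopped
- cap_mid (a point): centre of the ribbed blue cap, half-way up: 52 mm diameter, 29 mm high, 45 g; z up, top 14.5 mm above this point, 17 mm of free room below its skirt. White arrows on top show the opening turn; a white mark on its side lines up with a blue mark on the tub's shoulder while locked. Locked, this point is 3.5 mm below the mouth
- portafilter_mid (a point): bystander: portafilter with a wooden handle lying on the worktop, 97 x 209 x 44 mm, loose; point at its middle, 20 mm up
- tamper_mid (a point): bystander: standing coffee tamper, steel base 58 mm in diameter, wooden knob, 91 mm high, loose; point at its middle, 45 mm up
Not all that is in view belongs to the job. Of the things like the part that bears cap_mid, leave any that is pink; of the rest the larger one is meant.

How it is judged:
By the outcome, as a careful person would: the job done as asked, in the order asked, and still so for the second after the job is handed in, while the arm keeps its last pose, push and grip.
It also fails if it takes over 45 s, if anything falls off the work surface, if the arm or the gripper's body presses on something with over 40 N, if the wrist force passes 120 N, or if a joint passes its speed limit or range.

### The arm

A 6-joint arm with a two-finger parallel gripper is mounted at the origin on a cart in front of the work surface, level with it; the furniture and walls round the work are solid. World frame = base frame: x ahead of the robot, y to its left, z up, the work surface at z = 0. Lengths are in m, angles in rad, forces in N, time in s.
With the tool pointing down it reaches from about 0.3 to 0.775 m from the base axis. Payload 14.6 kg.
Tool frame: the origin (TCP) lies at the very end of the fingers, on their centre line; the grasp point (between the pads) lies 19 mm behind it; z points along the fingers, y is the line along which they close (so a half turn about z gives the same grasp; the last joint's range is limited). The gripper opens to 94 mm and grips with 3 to 60 N. Pads are 16 mm wide; open, the fingers measure 119 mm over their backs; the gripper's body (75 mm by 177 mm) begins 78 mm behind the grasp point.
Start: joints at [-1.2, 0.3, 1.521, -0, 1.321, -0.067], TCP at [0.233, -0.498, 0.205] pointing down, gripper open.
Joint ranges: [-3.03, 3.03], [-0.79, 2.21], [0.23, 2.52], [-1.04, 4.18], [0, 3.07], [-2.55, 2.55]. Speed limits (rad/s): [2.22, 2.22, 2.57, 3.14, 3.14, 3.14].

### API

Orientations are given as [roll, pitch, yaw] about the fixed x, y, z axes, in that order (R = Rz(yaw) Ry(pitch) Rx(roll)).
In Python, from station import * gives the robot as it stands.
- The arm moves only by the tool jog_arm, never from a script. Its argument "rows" is a list of rows, each a list of 3 entries, a list of its own where there are three numbers: the shift along the tool's x, y, z in m, then the turn about the tool's z in degrees, then the finger opening in m, from 0 to 0.094. A call has 1 to 12 rows; each row shifts and turns the commanded pose from where the row before left it, along the tool's axes as they then stand; what a row does not reach is not made up. A row lasts 1/12 s, in which the tool goes at most 41.7 mm and 7.16 degrees, less where a joint would pass 70% of its speed; a pose out of reach is approached as far as the arm can. A call is refused whole if a number of a shift passes 0.0417 or a number of a turn 7.16, either way. A call with a gripper value outside its range is refused whole. The fingers move at their own pace and stop on an object; "squeeze" is the grip in N (left out, the last holds). Time passes only in rows, so rows that do not move let the fingers close. It gives the time, the measured TCP pose, the force, the opening and the grip force at its end, in the units of the state.
- get_obs(): the state, without advancing time (a new reading comes with each control period).
- camera(name): name is "side" or "top" or "wrist"; returns a dict with "image" (400x640x3 uint8, red, green, blue), "range_z" (400x640 float32, m along the optical axis (not along the pixel's ray), 0 where there is no reading), "K" (3x3 intrinsics, pixels), "world_from_camera" (4x4, takes a point from camera to world coordinates); the wrist camera has in their place "T_tool_cam" (4x4, takes a point from camera to tool coordinates, whose origin is the TCP and whose axes are the flange's). Camera axes: x right, y up, looking along -z (the intrinsics and any distortion apply to the point x, -y, -z); pixel columns grow to the right and rows downward; lengths in m; the calibration is good to about 2 mm. A picture is of the moment at which its call begins: read the wrist's pose just before it.
- hand_in(): hands the job in; it is judged then, once.
Trained networks look in a picture, given as the dict that the camera call returned (one of the last four; its "shot" number tells which), for a name from the list of things; names that differ only in an ending like _2 or _b are one class to them, and where a whole thing is asked for, a point or a joint stands for the part that bears it (a point fixed in the world has none). Each returns a list of dicts, best first, with "p" (0 to 1); they miss things now and then, are a little off and sometimes report something else, mostly with a low value. They report only what shows in the picture. A call takes as long as a camera call. They do not tell look-alikes from the thing itself.
- search_frame(label, picture): "at" ([column, row] as shares, 0 to 1, of the picture: columns of its width, rows of its height, amid what is visible of it).
- spot_point(label, picture): "at" ([column, row] as shares, 0 to 1, of the picture: columns of its width, rows of its height: a listed point, or the origin of a listed thing).
The state is a dict: "time_s": time; "qpos": joint angles; "joint_vel": joint speeds; "tau": joint torques, N m; "ee_pos": TCP position; "eef_rot": TCP orientation; "force": force on the tool from outside, world axes, zero at the start; "moment": the same for the moment, N m; "grip_width": finger opening in m; "grip_force": force on a finger pad.
Only numpy, scipy, OpenCV 4.12 (cv2) and the standard library are available. Lean on these libraries where they do the work, as an engineer would, in place of code of your own. Each camera call takes 0.05 s, during which the arm holds its last target. There are 200 camera calls.

## Working session

There is one attempt and no reset: what is moved stays moved. The work goes in short steps, Python scripts to look and compute and a tool call to move; the robot and the scene stay as the last step left them, time stands still between calls to the robot, and variables do not carry over. Pictures are saved under pics/ and viewed, at most 10 in all, crops included, and the job is handed in when it is done.

Besides the shell and the picture viewer there is one more tool, called after "Request:" by a JSON object that holds its "name" and its "arguments". jog_arm: Moves the arm, as the interface text tells. Its arguments: {"type":"object","properties":{"rows":{"type":"array","items":{"type":"array"}},"squeeze":{"type":"number"}},"required":["rows"]}

```bash
mkdir -p pics
cat > h.py <<'E'
from station import *
import numpy as np, cv2
from scipy.spatial.transform import Rotation as R
def T_wc(c):
    if "world_from_camera" in c: return np.array(c["world_from_camera"])
    o=c["obs"]; T=np.eye(4); T[:3,:3]=R.from_euler('xyz',o["eef_rot"]).as_matrix(); T[:3,3]=o["ee_pos"]
    return T@np.array(c["T_tool_cam"])
def shot(n):
    o=get_obs(); c=camera(n); c["obs"]=o; return c
def ray(c,u,v):
    K=np.array(c["K"]); T=T_wc(c)
    d=np.array([(u-K[0,2])/K[0,0],-(v-K[1,2])/K[1,1],-1.]); return T[:3,3],T[:3,:3]@d
def atz(c,u,v,z):
    o,d=ray(c,u,v); return o+d*(z-o[2])/d[2]
def dep(c,u,v):
    o,d=ray(c,u,v); w=np.array(c["range_z"])[int(v)-1:int(v)+2,int(u)-1:int(u)+2]; w=w[w>0]
    return o+d*np.median(w) if w.size else None
def cloud(c):
    K=np.array(c["K"]); T=T_wc(c); z=np.array(c["range_z"]); v,u=np.mgrid[:400,:640]
    P=np.stack([(u-K[0,2])/K[0,0]*z,-(v-K[1,2])/K[1,1]*z,-z],-1)
    return P@T[:3,:3].T+T[:3,3], z>0
def save(c,n): cv2.imwrite("pics/"+n,np.array(c["image"])[:,:,::-1])
E
python3 - <<'E'
from h import *
np.set_printoptions(precision=4,suppress=True)
o=get_obs(); print(o["time_s"],o["ee_pos"],o["eef_rot"])
for n in ("side","top"):
    c=shot(n); save(c,n+"0.png"); print(n,{k for k in c}, T_wc(c)[:3,3])
    for l in ("cap_mid","bar_tab","bar_hinge","tub_mouth","cradle","tub","tamper_mid","portafilter_mid"):
        for d in spot_point(l,c)[:3]:
            u,v=d["at"][0]*640,d["at"][1]*400
            print(l,round(d["p"],2),round(u,1),round(v,1),dep(c,min(max(u,2),637),min(max(v,2),397)))
E
```

```text
0.0 [ 0.2331 -0.4979  0.2049] [-3.1404 -0.0001  0.4378]
side {'K', 'range_z', 'obs', 'image', 'world_from_camera', 'shot'} [0.1307 0.7432 0.4728]
cap_mid 0.96 303.6 209.9 [0.496  0.1035 0.1214]
cap_mid 0.83 261.6 236.0 [0.6187 0.0989 0.0247]
cap_mid 0.58 256.3 273.2 [0.5472 0.2233 0.0167]
bar_tab 0.76 335.6 193.3 [0.4472 0.0429 0.1457]
bar_hinge 0.56 309.0 250.2 [0.4613 0.148  0.0532]
tub_mouth 0.67 307.6 208.4 [0.4906 0.0953 0.1226]
cradle 0.68 304.6 251.8 [0.4725 0.1475 0.046 ]
tub 0.75 304.7 246.6 [0.4725 0.146  0.0581]
tub 0.42 316.4 192.8 [ 0.5892 -0.1375  0.0524]
portafilter_mid 0.59 386.9 196.4 [ 0.4149 -0.2535  0.0265]
top {'K', 'range_z', 'obs', 'image', 'world_from_camera', 'shot'} [0.3112 0.0142 1.3808]
cap_mid 0.87 305.4 195.7 [0.5128 0.0798 0.1214]
cap_mid 0.72 258.5 189.3 [0.5496 0.2101 0.0216]
cap_mid 0.53 303.7 161.7 [0.6197 0.0874 0.0302]
bar_tab 0.66 320.7 216.0 [0.4582 0.0427 0.1467]
bar_hinge 0.6 283.9 220.1 [0.4611 0.1402 0.0548]
tub_mouth 0.69 308.5 198.4 [0.5054 0.0723 0.124 ]
cradle 0.78 305.9 207.2 [0.4842 0.0792 0.1203]
tub 0.75 308.7 204.1 [0.4915 0.0722 0.1222]
tamper_mid 0.74 392.4 167.9 [ 0.5837 -0.1421  0.0879]
tamper_mid 0.44 284.0 219.6 [0.4622 0.1398 0.057 ]
portafilter_mid 0.93 437.0 235.8 [ 0.4114 -0.2577  0.0295]
```

Run:
```python
import cv2
a=cv2.imread("pics/side0.png")[140:320,200:420]; b=cv2.imread("pics/top0.png")[130:280,220:460]
cv2.imwrite("pics/side0c.png",cv2.resize(a,None,fx=3.3,fy=3.3,interpolation=2)); cv2.imwrite("pics/top0c.png",cv2.resize(b,None,fx=3.3,fy=3.3,interpolation=2))
```

```text
(no output)
```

View pics/side0c.png

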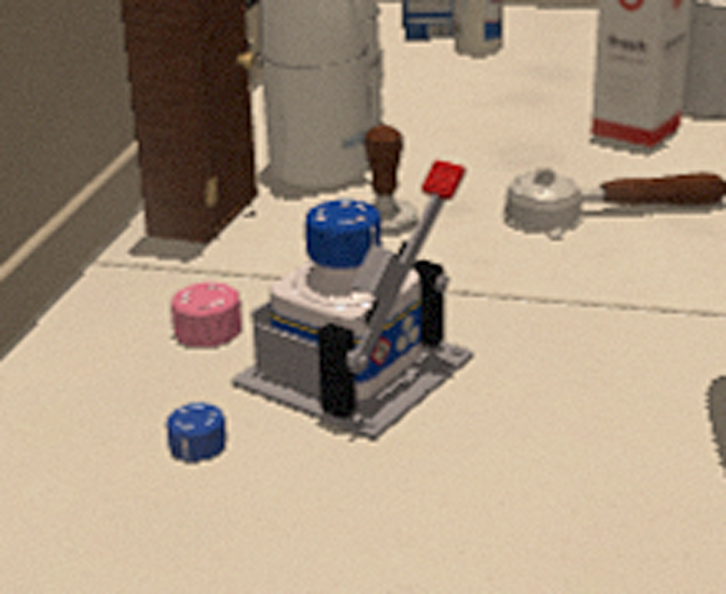

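View pics/top0c.png

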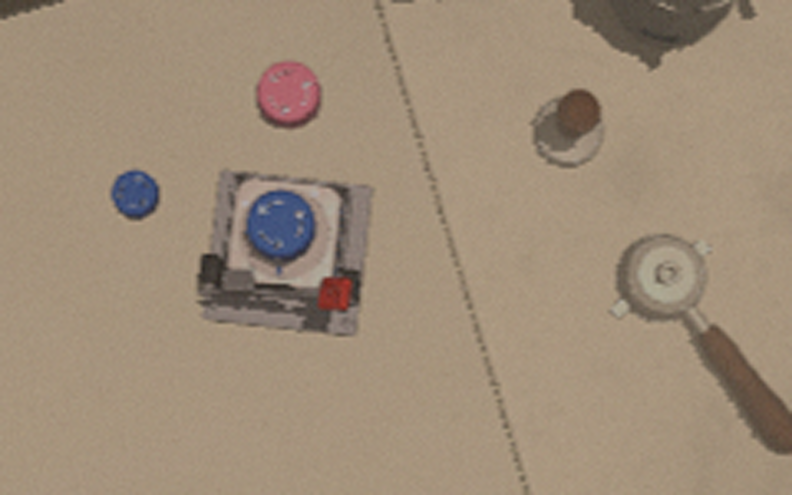

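Side view: candidates for the cap are the blue cap on the tub (304,210), the pink cap (262,236) and the small blue cap (259,271). The one meant is the larger blue one, on the tub. In the top view it is at (305,196), the raised red tab is at about (321,216), and the cradle is turned slightly clockwise.

```bash
cat > m.py <<'E'
from h import *
np.set_printoptions(precision=4,suppress=True)
def masks(c):
    hsv=cv2.cvtColor(np.array(c["image"]),cv2.COLOR_RGB2HSV); h,s,v=hsv[...,0],hsv[...,1],hsv[...,2]
    return (h>100)&(h<130)&(s>110), ((h<6)|(h>174))&(s>170)
def rect(Q):
    (cx,cy),(w,h),a=cv2.minAreaRect(Q[:,:2].astype(np.float32)*1000); a=(a+45)%90-45; return np.array([cx,cy,w,h,a])
def measure(c):
    P,ok=cloud(c); b,r=masks(c); near=(np.hypot(P[...,0]-.51,P[...,1]-.08)<.13)&ok
    ct=near&b&(P[...,2]>.115)
    if ct.sum()>20: print(" cap top: circle",cv2.minEnclosingCircle((P[ct][:,:2]*1000).astype(np.float32)),"med",np.median(P[ct],0),ct.sum())
    t=near&r
    if t.sum()>5: print(" tab med",np.median(P[t],0),"rect",rect(P[t]),t.sum())
    bs=near&(P[...,2]>.003)&(P[...,2]<.012)
    if bs.sum()>20: print(" base rect",rect(P[bs]),bs.sum())
    w=near&(P[...,2]>.035)&(P[...,2]<.066)
    if w.sum()>20: print(" walls rect",rect(P[w]),w.sum())
E
python3 - <<'E'
from m import *
for n in ("top","side"):
    c=shot(n); print(n); measure(c)
    if n=="top": print(np.array(c["K"])[0,0])
E
```

```text
top
 cap top: circle ((508.3507385253906, 82.24951171875), 24.215200424194336) med [0.508  0.0809 0.1228] 221
 tab med [0.4502 0.0395 0.1497] rect [451.0028  42.3587  19.6115  19.2385  -4.7919] 41
 base rect [506.1232  80.9632 256.454  247.4339  -1.4954] 1131
 walls rect [548.9538  85.0566 126.9391 181.3305  -3.2385] 197
515.9627415338018
side
 cap top: circle ((506.6220397949219, 84.1834487915039), 25.33690071105957) med [0.5035 0.0928 0.1225] 185
 tab med [0.4514 0.0454 0.1442] rect [464.1375  91.2455 117.4466  36.1115  -8.3415] 97
 base rect [520.9258 123.9867 215.6684 153.4345  14.0166] 744
 walls rect [506.1312  86.9313 122.9581 101.7243  -3.5893] 719
```

Request:
{"name": "jog_arm", "arguments": {"rows": [[[0.029, -0.027, -0.005], 0, 0], [[0.029, -0.027, -0.005], 0, 0], [[0.029, -0.027, -0.005], 0, 0], [[0.029, -0.027, -0.005], 0, 0], [[0.029, -0.027, -0.005], 0, 0], [[0.029, -0.027, -0.005], 0, 0], [[0.029, -0.027, -0.005], 0, 0], [[0.029, -0.027, -0.005], 0, 0], [[0.029, -0.027, -0.005], 0, 0], [[0.029, -0.027, -0.005], 0, 0], [[0.029, -0.027, -0.005], 0, 0], [[0.029, -0.027, -0.005], 0, 0]]}}

```text
time_s: 2.0
ee_pos: [0.4112, -0.0552, 0.266]
eef_rot: [3.141, -0.001, 0.438]
force: [0.5, 0.1, -0.3]
grip_width: 0.0174
grip_force: 0.0
```

Request:
{"name": "jog_arm", "arguments": {"rows": [[[0, 0, 0], -7, 0], [[0, 0, 0], -7, 0], [[0, 0, 0], -7, 0], [[0, 0, 0], -7, 0], [[0, 0, 0], -7, 0], [[0, 0, 0], -7, 0], [[0, 0, 0], -7, 0], [[0, 0, 0], -7, 0], [[0, 0, 0], -3.5, 0], [[0, 0, 0], 0, 0], [[0, 0, 0], 0, 0]]}}

```text
time_s: 2.92
ee_pos: [0.411, -0.0572, 0.2655]
eef_rot: [3.141, 0.0, 1.474]
force: [-0.3, 0.4, 0.6]
grip_width: 0.0005
grip_force: 0.0
```

Run:
```python
from m import *
o=get_obs(); print(o["time_s"],o["ee_pos"],o["eef_rot"],o["qpos"],o["force"],o["grip_width"])
c=shot("wrist"); print(np.array(c["T_tool_cam"])); save(c,"wrist0.png"); measure(c)
for l in ("cap_mid","bar_tab","bar_hinge","tub_mouth","cradle","tub"):
    for d in spot_point(l,c)[:2]:
        u,v=d["at"][0]*640,d["at"][1]*400
        print(l,round(d["p"],2),round(u,1),round(v,1),dep(c,min(max(u,2),637),min(max(v,2),397)))
```

```text
2.9167 [ 0.411  -0.0572  0.2655] [3.1414 0.     1.4739] [-0.2265 -0.0537  1.7775 -0.      1.4176 -0.1296] [-0.3287  0.4412  0.5635] 0.00045865411190480375
[[ 0.0004  0.9646  0.2637  0.0763]
 [ 1.     -0.0003 -0.0001 -0.0001]
 [-0.      0.2637 -0.9646 -0.1797]
 [ 0.      0.      0.      1.    ]]
 cap top: circle ((483.71307373046875, 31.029937744140625), 75.07600402832031) med [0.5061 0.076  0.1234] 2163
 tab med [0.4518 0.0413 0.1485] rect [459.2072  39.592   23.9913  40.5244 -17.5862] 803
 base rect [504.8626  38.6473 162.4708 251.5276  -5.2823] 2664
 walls rect [506.2464  62.9386 109.3095  72.4064   3.4242] 587
cap_mid 0.9 505.2 25.0 [0.6239 0.0782 0.0295]
cap_mid 0.58 419.0 13.2 [0.5061 0.0807 0.123 ]
bar_tab 0.87 359.2 63.2 [0.4515 0.0446 0.1466]
tub 0.9 395.2 40.8 [0.4896 0.064  0.1041]
```

View pics/wrist0.png

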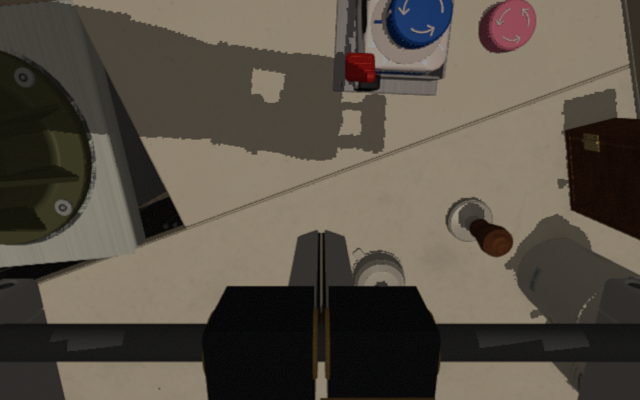

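The wrist view shows the raised red tab at (360,68) and the arrowed blue cap at (420,15), next to the pink cap at (508,25). I'll move closer for a full view.

Request:
{"name": "jog_arm", "arguments": {"rows": [[[0.03, 0.03, 0], 0, 0], [[0.03, 0.025, 0], 0, 0], [[0, 0, 0], 0, 0], [[0, 0, 0], 0, 0], [[0, 0, 0], 0, 0]]}}

```text
time_s: 3.68
ee_pos: [0.4705, -0.0032, 0.2652]
eef_rot: [-3.141, 0.0, 1.477]
force: [-0.6, -0.3, 0.8]
grip_width: 0.0002
grip_force: 0.0
```

Run:
```python
from m import *
o=get_obs(); print(o["time_s"],o["ee_pos"],o["eef_rot"],o["force"])
c=shot("wrist"); save(c,"w1.png"); 
P,ok=cloud(c); b,r=masks(c)
ct=ok&b&(abs(P[...,2]-.123)<.004)&(np.hypot(P[...,0]-.508,P[...,1]-.08)<.05)
q=(P[ct][:,:2]*1000).astype(np.float32); print("cap circ",cv2.minEnclosingCircle(q),cv2.fitEllipse(cv2.convexHull(q)),np.median(P[ct],0))
t=ok&r&(P[...,2]>.1)&(P[...,2]<.18); print("tab",np.median(P[t],0),P[t].min(0),P[t].max(0),t.sum())
s=P[t]; n=np.linalg.svd(s-s.mean(0))[2] if len(s)<3000 else None
tf=t  # plane normal
print("normals",n, s.mean(0))
near=ok&(np.hypot(P[...,0]-.508,P[...,1]-.08)<.095)
for lo,hi in((.003,.009),(.04,.05),(.052,.06),(.068,.075)):
    m=near&(P[...,2]>lo)&(P[...,2]<hi)
    if m.sum()>10: print(lo,rect(P[m]),m.sum())
img=np.array(c["image"])[:260,200:600,::-1]; cv2.imwrite("pics/w1c.png",cv2.resize(img,None,fx=2,fy=2,interpolation=2))
for l in ("bar_hinge","cradle","tub","tub_mouth","cap_mid","bar_tab"):
    for d in spot_point(l,c)[:1]: print(l,d)
```

```text
3.6833 [ 0.4705 -0.0032  0.2652] [-3.141   0.0001  1.4766] [-0.5835 -0.3361  0.8054]
cap circ ((508.7069091796875, 81.9122543334961), 25.435386657714844) ((508.74786376953125, 81.94747924804688), (50.13479995727539, 50.26610565185547), 142.23194885253906) [0.5083 0.0819 0.1236]
tab [0.4541 0.0412 0.1473] [ 0.4407 -0.1384  0.1013] [0.7743 0.0543 0.18  ] 840
normals [[ 0.9187 -0.3938 -0.0319]
 [ 0.3222  0.7934 -0.5164]
 [ 0.2287  0.4641  0.8557]] [0.4849 0.0289 0.1461]
0.003 [511.4215  74.1571 175.8391 164.2595 -18.1678] 2259
0.04 [512.6181  80.3787  99.211   85.8932 -10.9196] 360
0.052 [505.3453  90.1304 109.7698 103.3376  -8.0298] 403
0.068 [507.3028  85.2307 123.7373  90.1512  -1.6737] 3702
bar_hinge {'at': [0.4673, 0.078], 'p': 0.63}
tub_mouth {'at': [0.5552, 0.212], 'p': 0.35}
cap_mid {'at': [0.703, 0.2075], 'p': 0.73}
bar_tab {'at': [0.4558, 0.3427], 'p': 0.58}
```

View pics/w1c.png

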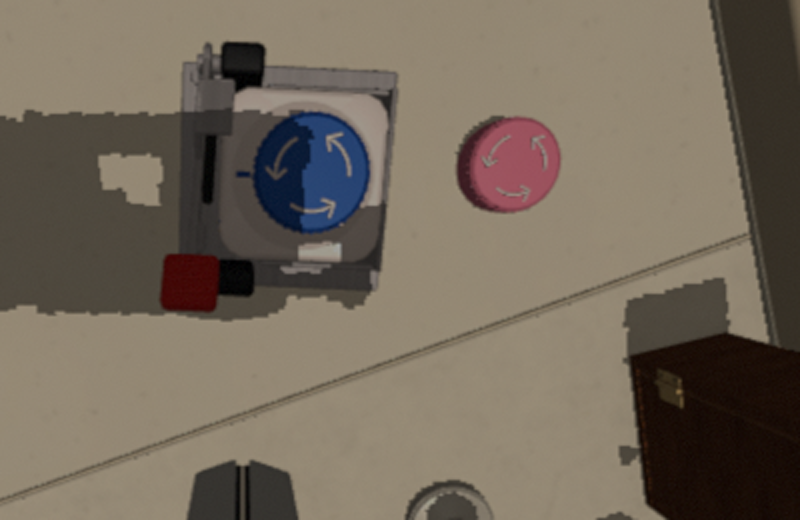

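Run:
```python
from m import *
c=shot("wrist"); P,ok=cloud(c)
f=lambda x,y,z: atz(c,200+x/2,y/2,z)
a,b=f(397,72,.056),f(378,290,.056); print("back",a,b,"yaw",np.degrees(np.arctan2((a-b)[1],(a-b)[0]))-90, np.linalg.norm(a-b))
for nm,x,y in(("cheek",330,70),("wallmid",388,180),("tubtop1",380,110),("tubtop2",240,230),("catch",238,277),("tab",190,283),("hinge",243,65),("bar",208,170)): print(nm,dep(c,200+x/2,y/2))
# height-edge of back wall: top-face points
_,r=masks(c); t=ok&r&(np.hypot(P[...,0]-.452,P[...,1]-.042)<.04)&(P[...,2]>.12); s=P[t]
n=np.linalg.svd(s-s.mean(0))[2]; print("tab",s.mean(0),n[2],np.sort(s[:,2])[[5,-5]],t.sum(), rect(s))
# neck/blue mark
b1=f(234,174,.072); b2=f(252,175,.09); print("mark",b1)
# tub left/right edges at z .072
m=ok&(abs(P[...,2]-.0715)<.004)&(np.hypot(P[...,0]-.505,P[...,1]-.08)<.065)
hsv=cv2.cvtColor(np.array(c["image"]),cv2.COLOR_RGB2HSV)[...,1]<90
q=P[m&hsv]; print("tub top",rect(q),q.shape)
c=shot("side"); P,ok=cloud(c)
```

```text
back [0.5627 0.1284 0.056 ] [0.5482 0.0187 0.056 ] yaw -7.527708530267432 0.1106702835985964
cheek [0.5354 0.1404 0.0055]
wallmid [0.567  0.0767 0.001 ]
tubtop1 [0.5503 0.1096 0.0714]
tubtop2 [0.4757 0.0586 0.0728]
catch [0.4723 0.0346 0.071 ]
tab [0.4532 0.0418 0.1486]
hinge [0.4846 0.1366 0.0707]
bar [0.4638 0.0879 0.1053]
tab [0.4526 0.0426 0.1473] [0.1004 0.5809 0.8078] [0.138 0.154] 742 [452.4257  42.4195  21.7167  23.0212  -6.2156]
mark [0.4753 0.0863 0.072 ]
tub top [508.4045  81.1521 120.2958  84.2958  -7.6222] (3607, 3)
```

Request:
{"name": "jog_arm", "arguments": {"rows": [[[0, 0, 0], 2, 0], [[0.024, -0.012, 0], 0, 0], [[0.023, -0.012, 0.015], 0, 0], [[0, 0, 0.03], 0, 0], [[0, 0, 0.03], 0, 0], [[0, 0, 0.02], 0, 0], [[0, 0, 0], 0, 0], [[0, 0, 0], 0, 0], [[0, 0, 0], 0, 0]]}}

```text
time_s: 4.88
ee_pos: [0.4537, 0.0465, 0.1719]
eef_rot: [3.14, -0.0, 1.441]
force: [1.1, 0.9, 0.5]
grip_width: 0.0
grip_force: 0.0
```

Run:
```python
from m import *
o=get_obs(); print(o["time_s"],o["ee_pos"],o["eef_rot"],o["force"])
d=np.array(o["ee_pos"])[:2]-[.5088,.0805]; y=np.radians(-7.5); print(R.from_euler('z',-y).apply([*d,0])*1000)
c=shot("side"); img=np.array(c["image"])[150:280,250:410,::-1]; cv2.imwrite("pics/s1.png",cv2.resize(img,None,fx=4,fy=4,interpolation=2))
```

```text
4.8833 [0.4537 0.0465 0.1719] [ 3.1398 -0.0003  1.4412] [1.0635 0.8884 0.5432]
[-50.1495 -40.8466   0.    ]
```

View pics/s1.png

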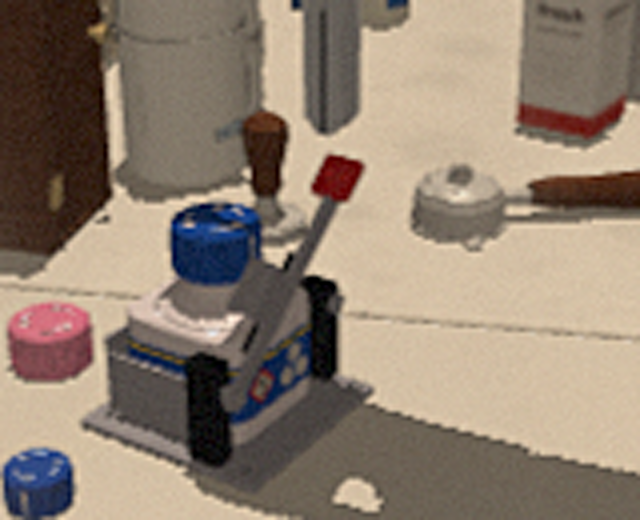

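Request:
{"name": "jog_arm", "arguments": {"rows": [[[-0.001, 0, 0.012], 0, 0], [[-0.002, 0, 0.01], 0, 0], [[-0.004, 0, 0.006], 0, 0], [[-0.005, 0, 0.008], 0, 0], [[-0.004, 0, 0.006], 0, 0], [[-0.004, 0, 0.006], 0, 0], [[-0.004, 0, 0.006], 0, 0], [[-0.003, 0, 0.006], 0, 0], [[-0.003, 0, 0.006], 0, 0], [[-0.003, 0, 0.006], 0, 0], [[-0.002, 0, 0.006], 0, 0], [[0, 0, 0], 0, 0]]}}

```text
time_s: 5.93
ee_pos: [0.4481, 0.0116, 0.0913]
eef_rot: [-3.14, 0.0, 1.441]
force: [-0.8, -0.8, -0.8]
grip_width: 0.0003
grip_force: 0.1
```

Run:
```python
from m import *
o=get_obs(); print(o["ee_pos"],o["force"],o["moment"])
for n in("side","top"):
    c=shot(n); P,ok=cloud(c); _,r=masks(c); t=ok&r&(np.hypot(P[...,0]-.45,P[...,1]-.02)<.05); print(n,t.sum(),np.median(P[t],0))
    if n=="side": cv2.imwrite("pics/s2.png",cv2.resize(np.array(c["image"])[150:280,250:410,::-1],None,fx=4,fy=4,interpolation=2))
```

```text
[0.4481 0.0116 0.0913] [-0.767  -0.7745 -0.764 ] [-0.0376 -0.0274 -0.0226]
side 58 [0.4442 0.0203 0.0872]
top 0 [nan nan nan]
  return _methods._mean(a, axis=axis, dtype=dtype,
  ret = um.true_divide(
```

View pics/s2.png

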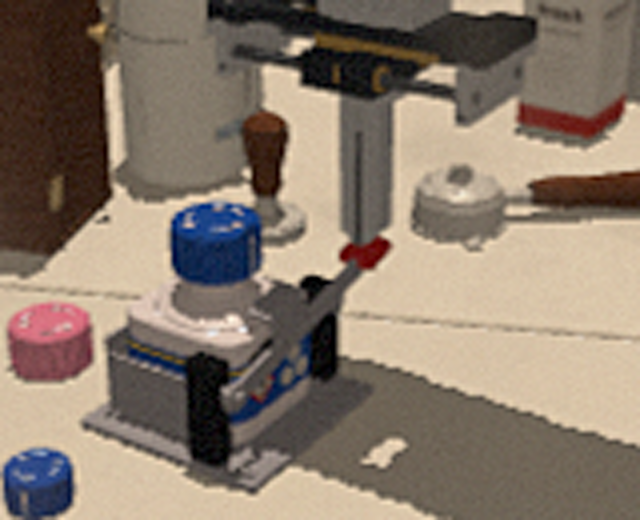

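The fingertip sits on the tab at (365,250) and the bar is following it down. I'll keep pressing.

Request:
{"name": "jog_arm", "arguments": {"rows": [[[-0.002, 0, 0.005], 0, 0], [[-0.002, 0, 0.005], 0, 0], [[-0.001, 0, 0.005], 0, 0], [[-0.001, 0, 0.004], 0, 0], [[0, 0, 0.004], 0, 0], [[0, 0, 0.003], 0, 0], [[0, 0, 0.002], 0, 0], [[0, 0, 0], 0, 0], [[0, 0, 0], 0, 0]]}}

```text
time_s: 6.78
ee_pos: [0.4477, 0.006, 0.0643]
eef_rot: [-3.141, 0.0, 1.441]
force: [1.0, 0.2, 0.8]
grip_width: 0.0005
grip_force: 0.0
```

Request:
{"name": "jog_arm", "arguments": {"rows": [[[0, 0, 0.002], 0, 0], [[0, 0, 0.002], 0, 0], [[0, 0, 0.001], 0, 0], [[0, 0, 0], 0, 0], [[0, 0, 0], 0, 0]]}}

```text
time_s: 7.2
ee_pos: [0.4478, 0.006, 0.0594]
eef_rot: [-3.142, -0.0, 1.441]
force: [0.3, -0.1, 0.3]
grip_width: 0.0003
grip_force: 0.3
```

Request:
{"name": "jog_arm", "arguments": {"rows": [[[0, 0, 0.001], 0, 0], [[0, 0, 0.001], 0, 0], [[0, 0, 0], 0, 0], [[0, 0, 0], 0, 0]]}}

```text
time_s: 7.53
ee_pos: [0.4481, 0.0059, 0.0585]
eef_rot: [3.141, 0.0, 1.441]
force: [-6.2, -0.4, 18.0]
grip_width: 0.0004
grip_force: 8.8
```

Request:
{"name": "jog_arm", "arguments": {"rows": [[[0, 0, -0.01], 0, 0], [[0, 0, -0.03], 0, 0.08], [[0, 0, -0.035], 0, 0.08], [[0, 0, -0.035], 0, 0.08], [[0.028, 0.017, 0], 0, 0.08], [[0.028, 0.017, 0], 0, 0.08], [[0.027, 0.016, 0], 0, 0.08], [[0, 0, 0], 0, 0.08], [[0, 0, 0], 0, 0.08], [[0, 0, 0], 0, 0.08]]}}

```text
time_s: 8.37
ee_pos: [0.5076, 0.0816, 0.1672]
eef_rot: [-3.141, 0.0, 1.442]
force: [-0.5, -0.4, 0.3]
grip_width: 0.0568
grip_force: 0.0
```

Run:
```python
from m import *
o=get_obs(); print(o["time_s"],o["ee_pos"],o["eef_rot"],o["force"],o["grip_width"])
for n in("side","wrist"):
    c=shot(n); P,ok=cloud(c); b,r=masks(c); t=ok&r&(np.hypot(P[...,0]-.45,P[...,1]-.006)<.05)
    if t.sum(): print(n,t.sum(),"tab",np.median(P[t],0),P[t][:,2].max())
    ct=ok&b&(abs(P[...,2]-.122)<.004)&(np.hypot(P[...,0]-.508,P[...,1]-.08)<.05)
    if ct.sum()>20: q=(P[ct][:,:2]*1000).astype(np.float32); print("cap",cv2.fitEllipse(cv2.convexHull(q)),ct.sum(),np.median(P[ct][:,2]))
    if n=="side": cv2.imwrite("pics/s3.png",cv2.resize(np.array(c["image"])[150:280,250:410,::-1],None,fx=4,fy=4,interpolation=2))
```

```text
8.3667 [0.5076 0.0816 0.1672] [-3.1407  0.0003  1.4417] [-0.507  -0.3662  0.2733] 0.05677347173402107
side 58 tab [0.4462 0.0155 0.0623] 0.0637602750774302
cap ((506.5530700683594, 84.32666015625), (47.90487289428711, 48.11442947387695), 164.03207397460938) 159 0.12272761758147538
wrist 496 tab [0.4509 0.0086 0.0631] 0.06607143526629772
cap ((509.0543212890625, 83.22145080566406), (49.72278594970703, 50.26957702636719), 14.417060852050781) 3724 0.12351781372259595
```

View pics/s3.png

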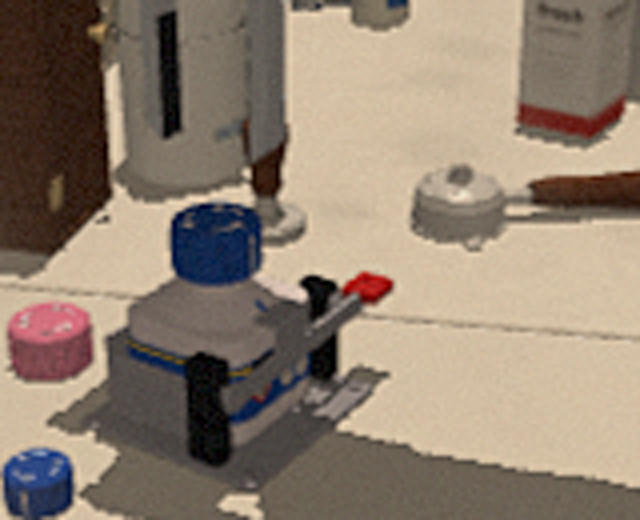

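The bar is latched: the tab is at (368,287), z≈0.062. Next I open fully, descend and grip the cap.

Request:
{"name": "jog_arm", "arguments": {"rows": [[[0.0005, 0.001, 0], 0, 0.085], [[0, 0, 0], 0, 0.085], [[0, 0, 0], 0, 0.085], [[0, 0, 0.02], 0, 0.085], [[0, 0, 0.02], 0, 0.085], [[0, 0, 0.02], 0, 0.085], [[0, 0, 0.009], 0, 0.085], [[0, 0, 0], 0, 0.085], [[0, 0, 0], 0, 0.085]]}}

```text
time_s: 9.22
ee_pos: [0.5093, 0.0821, 0.0989]
eef_rot: [-3.142, 0.0, 1.441]
force: [0.5, -0.0, 0.4]
grip_width: 0.0851
grip_force: 0.0
```

Request:
{"name": "jog_arm", "arguments": {"rows": [[[0, 0, 0], 0, 0.04], [[0, 0, 0], 0, 0.04], [[0, 0, 0], 0, 0.04], [[0, 0, 0], 0, 0.04], [[0, 0, 0], 0, 0.04], [[0, 0, 0], 0, 0.04], [[0, 0, 0], 0, 0.04], [[0, 0, 0], 0, 0.04]], "squeeze": 45}}

```text
time_s: 9.88
ee_pos: [0.5093, 0.0822, 0.0987]
eef_rot: [3.141, -0.0, 1.441]
force: [-1.6, 0.1, 2.0]
grip_width: 0.0515
grip_force: 45.0
```

Request:
{"name": "jog_arm", "arguments": {"rows": [[[0, 0, 0.002], 0, 0.04], [[0, 0, 0.002], 0, 0.04], [[0, 0, 0.0015], 0, 0.04], [[0, 0, 0.001], 0, 0.04], [[0, 0, 0], 0, 0.04], [[0, 0, 0], 0, 0.04]]}}

```text
time_s: 10.38
ee_pos: [0.5094, 0.0822, 0.0923]
eef_rot: [3.141, -0.0, 1.441]
force: [-3.1, 0.4, 9.3]
grip_width: 0.0516
grip_force: 45.0
```

Request:
{"name": "jog_arm", "arguments": {"rows": [[[0, 0, 0], -4, 0.04], [[0, 0, 0], -4, 0.04], [[0, 0, 0], -4, 0.04], [[0, 0, 0], -4, 0.04], [[0, 0, 0], -4, 0.04], [[0, 0, 0], 0, 0.04]]}}

```text
time_s: 10.88
ee_pos: [0.5098, 0.0822, 0.0926]
eef_rot: [3.14, 0.0, 1.795]
force: [-0.2, -0.8, 9.0]
grip_width: 0.0516
grip_force: 45.0
```

```bash
python3 -c "
from h import *
o=get_obs();print(o['ee_pos'],o['eef_rot'],o['force'],o['moment'],o['grip_width'])"
```

```text
[0.5097915  0.08220815 0.09255876] [3.13974788e+00 2.98278749e-04 1.79506535e+00] [-0.2483215  -0.84420402  9.01121736] [-0.0751144  -0.15743869  0.03360698] 0.0515660954118314
```

Turning freely. I'll continue to about 62°.

Request:
{"name": "jog_arm", "arguments": {"rows": [[[0, 0, 0], -5, 0.04], [[0, 0, 0], -5, 0.04], [[0, 0, 0], -5, 0.04], [[0, 0, 0], -5, 0.04], [[0, 0, 0], -5, 0.04], [[0, 0, 0], -5, 0.04], [[0, 0, 0], -5, 0.04], [[0, 0, 0], -5, 0.04], [[0, 0, 0], -2, 0.04], [[0, 0, 0], 0, 0.04], [[0, 0, 0], 0, 0.04]]}}

```text
time_s: 11.8
ee_pos: [0.5098, 0.0822, 0.0926]
eef_rot: [3.14, 0.001, 2.524]
force: [0.1, 0.0, 7.8]
grip_width: 0.0516
grip_force: 45.0
```

```bash
python3 -c "
from h import *
o=get_obs();print(o['ee_pos'],o['eef_rot'],o['force'],o['moment'],o['grip_width'])"
```

```text
[0.50981275 0.08222208 0.09255525] [3.14037560e+00 1.45463467e-03 2.52382676e+00] [1.30717279e-01 7.52328428e-03 7.75923555e+00] [-0.03179755 -0.11088608  0.05156383] 0.05160056497695519
```

Request:
{"name": "jog_arm", "arguments": {"rows": [[[0, 0, -0.002], 0, 0.04], [[0, 0, -0.002], 0, 0.04], [[0, 0, -0.002], 0, 0.04], [[0, 0, -0.002], 0, 0.04], [[0, 0, -0.002], 0, 0.04], [[0, 0, 0], 0, 0.04], [[0, 0, 0], 0, 0.04]]}}

```text
time_s: 12.38
ee_pos: [0.5089, 0.0821, 0.1016]
eef_rot: [-3.141, -0.001, 2.523]
force: [0.9, -0.1, -0.5]
grip_width: 0.0516
grip_force: 45.0
```

Request:
{"name": "jog_arm", "arguments": {"rows": [[[0, 0, -0.003], 0, 0.04], [[0, 0, -0.003], 0, 0.04], [[0, 0, -0.004], 0, 0.04], [[0, 0, 0], 0, 0.04]]}}

```text
time_s: 12.72
ee_pos: [0.5095, 0.0822, 0.1128]
eef_rot: [3.141, 0.001, 2.523]
force: [0.3, 0.2, -0.4]
grip_width: 0.0519
grip_force: 45.0
```

Request:
{"name": "jog_arm", "arguments": {"rows": [[[0, 0, -0.01], 0, 0.04], [[0, 0, -0.012], 0, 0.04], [[0, 0, -0.012], 0, 0.04], [[0, 0, -0.012], 0, 0.04], [[0, 0, -0.012], 0, 0.04], [[0, 0, -0.01], 0, 0.04], [[0, 0, -0.006], 0, 0.04], [[0, 0, -0.002], 0, 0.04], [[0, 0, 0], 0, 0.04], [[0, 0, 0], 0, 0.04], [[0, 0, 0], 0, 0.04], [[0, 0, 0], 0, 0.04]]}}

```text
time_s: 13.72
ee_pos: [0.5089, 0.0822, 0.1874]
eef_rot: [-3.141, -0.001, 2.523]
force: [-0.9, 0.5, -1.1]
grip_width: 0.0516
grip_force: 45.0
```

Run:
```python
from m import *
o=get_obs(); print(o["time_s"],o["ee_pos"],o["eef_rot"],o["force"],o["moment"],o["grip_width"],np.abs(o["joint_vel"]).max())
c=shot("side"); P,ok=cloud(c); b,r=masks(c); t=ok&r&(np.hypot(P[...,0]-.45,P[...,1]-.006)<.05); print("tab",np.median(P[t],0))
ct=ok&b&(P[...,2]>.13)&(np.hypot(P[...,0]-.508,P[...,1]-.08)<.06); print("cap z",P[ct].min(0),P[ct].max(0),ct.sum())
cv2.imwrite("pics/s4.png",cv2.resize(np.array(c["image"])[130:280,230:430,::-1],None,fx=4,fy=4,interpolation=2))
```

```text
13.7167 [0.5089 0.0822 0.1874] [-3.141  -0.0007  2.5234] [-0.8956  0.4845 -1.1135] [ 0.0006 -0.1951  0.0522] 0.051595528322791594 0.003843899853248632
tab [0.4451 0.0137 0.0622]
cap z [0.4564 0.0367 0.1845] [0.5478 0.1383 0.4094] 417
```

View pics/s4.png

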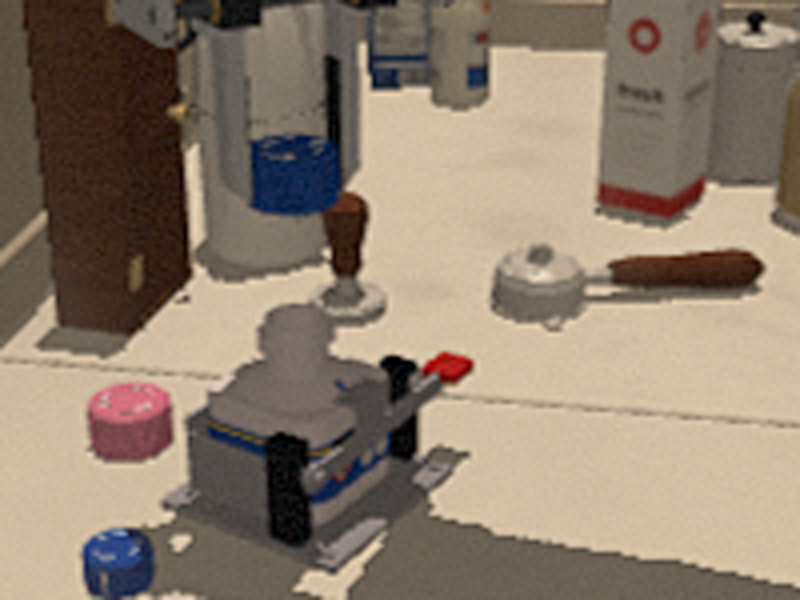

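The cap is held level at (295,175) over the open neck at (297,325), with its skirt at z≈0.18. That is about 7 cm above the mouth. The bar is latched, the tub is seated and nothing else has moved.

```bash
python3 -c "
from station import *
print(hand_in())"
```

```text
the job is handed in; nothing more can be done
None
```

The job is handed in: the bar is latched, the tub is open in its cradle, and the blue cap is held level and still about 7 cm above the mouth. It took about 14 s, and no verdict came back.

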